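# Clamp the low pot's lid with its slip-clutch thumbscrew

## Task

The lid of the low, wide steel pot is still loose. Turn the thumbscrew on top of its yoke clockwise until the lid is clamped down and the screw's clutch slips, then stop at that first slip, well before it has slipped an eighth of a turn, and let go. Leave the tall pot's thumbscrew as it is.

Things in the scene. Friction and masses are not known exactly. Their poses are not given: they have to be found in the camera images.
- low_bar (a point): Centre of the black upright grip bar (46 long x 12 thick x 40 tall, mm) on the low wide pot (132 across, fixed), on its vertical turning axis, 152 above the worktop. x along the 46 length, y across the thickness. Clear to 28 below this point (steel collar, 38 across, with pointer). It starts 29 to 57 deg short of the yoke's line; lid clamped, before any slip, it lies in line with the yoke.
- low_screw (a joint): Turn of the low pot's screw and collar, rad, growing clockwise seen from above (tightening). Starts at 0.3 to 0.8, stops dead at 1.3 with the lid clamped. Turns easily (0.04 N m), stays where left; turned back, it loosens. The lid sinks 5 mm per rad; the bar stays at its height.
- low_clutch (a joint): Slip of the low pot's grip bar relative to the screw collar, rad: 0 at the start (collar pointer along the bar) and while the screw turns with the bar. Once the screw is at its stop, the clutch slips at 0.20 N m and this grows with every further clockwise turn of the bar.
- tall_bar_end (a point): End face centre of the grip bar on the tall narrow pot (92 mm across), 23 mm from its axis, 207 mm above the worktop. Same kind of yoke and thumbscrew, already clamped, to be left alone. The two pots stand side by side, either can be the left one. High shelving stands to their left, beyond x = 0.5, y = 0.15 m: keep the arm clear of it.

How it is judged:
By the outcome, as a careful person would: the job done as asked, in the order asked, and still so for the second after the job is handed in, with the robot touching nothing.
It also fails if it takes over 38 s, if anything falls off the work surface, if the arm or the gripper's body presses on something with over 40 N, if the wrist force passes 120 N, or if a joint passes its speed limit or range.

## Robot

A 6-joint arm with a two-finger parallel gripper is mounted at the origin on a cart in front of the work surface, level with it; the furniture and walls round the work are solid. World frame = base frame: x ahead of the robot, y to its left, z up, the work surface at z = 0. Lengths are in mm, angles in degrees, forces in N, time in s.
With the tool pointing down it reaches from about 350 to 850 mm from the base axis. Payload 8.1 kg.
Tool frame: the origin (TCP) lies midway between the tips of the shut fingers; the grasp point (between the pads) lies 19 mm behind it; z points along the fingers, y is the direction in which the jaws open and shut (so a half turn about z gives the same grasp; the last joint's range is limited). The gripper opens to 85 mm and grips with 20 to 120 N. Pads are 22 mm wide; open, the fingers measure 114 mm over their backs; the gripper's body (76 mm by 85 mm) begins 54 mm behind the grasp point. The pads swing forward as they close: fully open they stand 13 mm farther back than shut.
Start: joints at [71.654, 7.471, 85.268, -0, 87.261, -4.893], TCP at [139.567, 583.546, 194.792] pointing down, gripper open.
Joint ranges: [-169.43, 169.43], [-51.17, 129.36], [1.28, 143.12], [-76.62, 256.62], [0, 156.53], [-152.29, 152.29]. Speed limits (degrees/s): [136.94, 136.94, 159.86, 180, 180, 180].

## Interface

Orientations are given as [roll, pitch, yaw] about the fixed x, y, z axes, in that order (R = Rz(yaw) Ry(pitch) Rx(roll)).
In Python, from bench import r gives the robot as it stands.
- The arm moves only by the shell command python3 -m jog 'ROWS' [FORCE]. ROWS is JSON, a list of rows, each a list of 5 numbers: the shift along the tool's x, y, z in m, then the turn about the tool's z in rad, then the opening, from 0 (shut) to 1 (fully open). A call has 1 to 20 rows; each row is the pose to reach, as a shift and turn from the pose measured when the call began, along the tool's axes at that moment; what a row does not reach only later rows make up. A row lasts 1/10 s, in which the tool goes at most 50 mm and 8.59 degrees, less where a joint would pass 70% of its speed; a pose out of reach is approached as far as the arm can. A call with a gripper value outside its range is refused whole. The fingers move at their own pace and stop on an object; FORCE is the grip in N (left out, the last holds). Time passes only in rows, so rows that repeat a pose let the fingers close. It gives the time, the measured TCP pose, the force and the opening at its end, in the units of the state.
- r.sense(): the state, without advancing time (a new reading comes with each control period).
- r.snapshot(name): name is "side" or "top" or "wrist"; returns a dict with "pixels" (384x512x3 uint8, red, green, blue), "K" (3x3 intrinsics, pixels), "k1" (the pictures are not rectified: a ray, as slopes to the right and down, at radius r is drawn at 1 + k1 r^2 times it, then the intrinsics apply), "R" (3x3) and "t" (3): a world point X has camera coordinates R X + t. Camera axes: x right, y down, z forward; pixel columns grow to the right and rows downward; lengths in mm; the calibration is good to about 2 mm. A picture is of the moment at which its call begins. There is no depth.
- r.hand_in(): hands the job in, once; it reports no verdict.
The state is a dict: "time": time; "joint_pos": joint angles; "qd": joint speeds; "joint_efforts": joint torques, N m; "tool_pos": TCP position; "tcp_rot": TCP orientation; "ft_force": force on the tool from outside, world axes, zero at the start; "wrist_torque": the same for the moment, N m; "finger_gap": finger opening in mm.
Only numpy, scipy, OpenCV 4.12 (cv2) and the standard library are available. Lean on these libraries where they do the work, as an engineer would, in place of code of your own. Each camera call takes 0.05 s, during which the arm holds its last target.

## Working session

There is one attempt and no reset: what is moved stays moved. The work goes in short steps, Python scripts to look and compute and a shell command to move; the robot and the scene stay as the last step left them, time stands still between calls to the robot, and variables do not carry over. Pictures are saved under pics/ and viewed, and the job is handed in when it is done.

```bash
mkdir -p pics; ls
cat > h.py <<'E'
import numpy as np, cv2
from bench import r
def snap(n,f):
    s=r.snapshot(n); np.savez('pics/'+f+'.npz',**{k:np.array(v) for k,v in s.items()})
    cv2.imwrite('pics/'+f+'.png',np.array(s['pixels'])[:,:,::-1]); return s
def ray(s,u,v):
    K=np.array(s['K']);R=np.array(s['R']);t=np.array(s['t']);k1=float(s['k1'])
    xy=cv2.undistortPoints(np.array([[[u,v]]],float),K,np.array([k1,0,0,0,0.]))[0,0]
    d=R.T@np.array([xy[0],xy[1],1]); return -R.T@t,d
def onz(s,u,v,z):
    c,d=ray(s,u,v); return c+d*(z-c[2])/d[2]
E
python3 - <<'E'
from h import *
print({k:(np.round(v,2) if not isinstance(v,str) else v) for k,v in r.sense().items()})
for n in ("top","side","wrist"):
    s=snap(n,n+'0'); R=np.array(s['R']);print(n,np.round(-R.T@np.array(s['t'])),s['k1'])
E
```

```text
pics
{'time': np.float64(0.0), 'joint_pos': array([71.65,  7.52, 85.33,  0.  , 87.26, -4.89]), 'qd': array([-0.03,  0.07, -0.  ,  0.04, -0.06, -0.02]), 'joint_efforts': array([ 0.000e+00, -5.694e+01, -5.005e+01, -0.000e+00,  2.000e-02,
       -0.000e+00]), 'tool_pos': array([139.38, 582.93, 193.72]), 'tcp_rot': array([-1.7989e+02, -1.0000e-02,  1.6654e+02]), 'ft_force': array([ 0.07,  0.38, -0.54]), 'wrist_torque': array([-0.01, -0.05, -0.  ]), 'finger_gap': np.float64(85.4)}
top [ 309. -210. 1105.] -0.06669585207387015
side [353. 514. 592.] -0.023940921877264584
wrist [ 65. 601. 373.] -0.09535122846507128
```

View pics/top0.png

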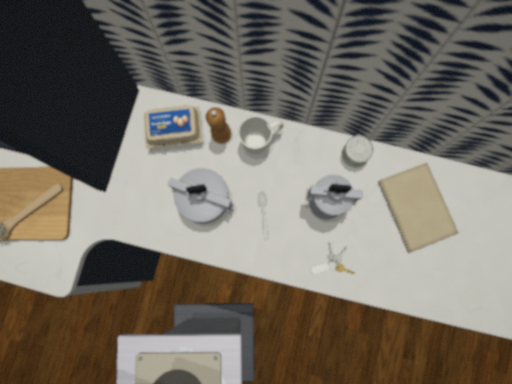

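View pics/side0.png

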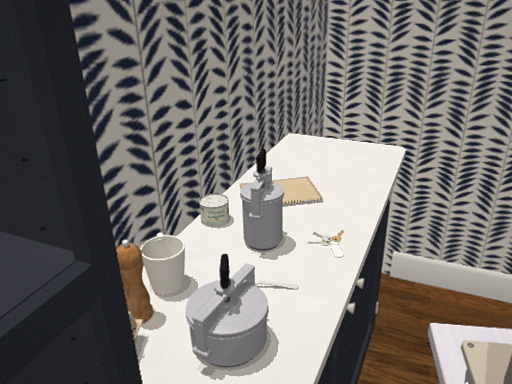

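View pics/wrist0.png

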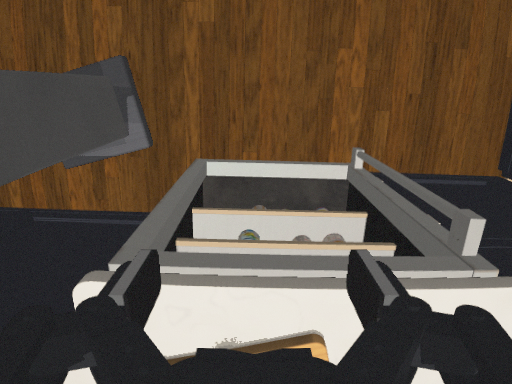

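Top view: the low pot is at about (202,195) with its bar near (197,188). The tall pot is at (330,197), to the right. Next I'll measure both bars.

Run:
```python
from h import *
t=dict(np.load('pics/top0.npz')); s=dict(np.load('pics/side0.npz'))
im=cv2.imread('pics/top0.png'); cv2.imwrite('pics/topz.png',cv2.resize(im[150:240,155:245],(720,720),interpolation=cv2.INTER_CUBIC))
im2=cv2.imread('pics/side0.png'); cv2.imwrite('pics/sidez.png',cv2.resize(im2[240:370,170:290],(550,596),interpolation=cv2.INTER_CUBIC))
def blob(im,x0,x1,y0,y1,name,thr=60):
    m=np.zeros(im.shape[:2],np.uint8); g=im[y0:y1,x0:x1].max(2)<thr; m[y0:y1,x0:x1]=g*255
    n,l,st,c=cv2.connectedComponentsWithStats(m); k=1+np.argmax(st[1:,4]); print(name,st[k],c[k])
    cn,_=cv2.findContours((l==k).astype(np.uint8),0,1); print(cv2.minAreaRect(cn[0])); return c[k]
a=blob(im,180,215,178,205,'low top'); b=blob(im,325,355,180,196,'tall top'); 
c=blob(im2,212,238,245,292,'low side')
for z in (152,172): print(z,onz(t,*a,z))
for z in (207,): print('tall',onz(t,*b,z))
c1,d1=ray(t,*a);c2,d2=ray(s,*c)
A=np.c_[d1,-d2];k=np.linalg.lstsq(A,c2-c1,rcond=None)[0];print(c1+d1*k[0],c2+d2*k[1])
for p in [(170,186),(232,206)]: print('yoke',onz(t,*p,110))
```

```text
low top [188 186  18   8 104] [196.39423077 189.41346154]
((196.54052734375, 189.7432403564453), (6.904757499694824, 16.933094024658203), 80.53767395019531)
tall top [330 185  20   8 125] [339.    188.624]
((339.5, 188.5), (7.0, 19.0), 90.0)
low side [220 254  10  35 258] [224.43023256 271.8875969 ]
((224.1827392578125, 271.058349609375), (34.05609130859375, 8.335905075073242), 85.91438293457031)
152 [501.86069828 -64.65473    152.        ]
172 [497.8187824  -67.70426115 172.        ]
tall [ 487.912633   -388.75580987  207.        ]
[501.88298231 -64.63791723 151.88973535] [503.26748937 -64.50672476 152.18954218]
yoke [519.88495889   6.98225882 110.        ]
yoke [ 467.9519356  -145.47756724  110.        ]
```

View pics/topz.png

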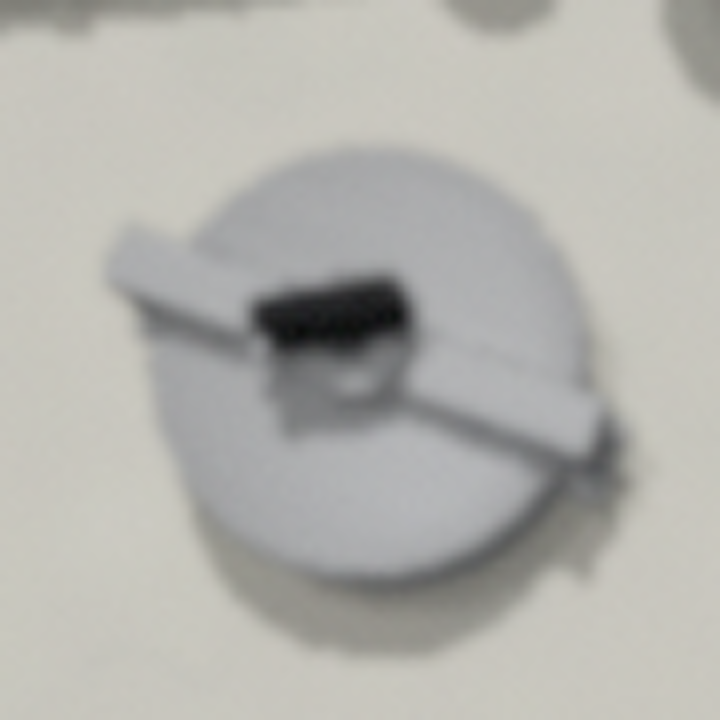

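View pics/sidez.png

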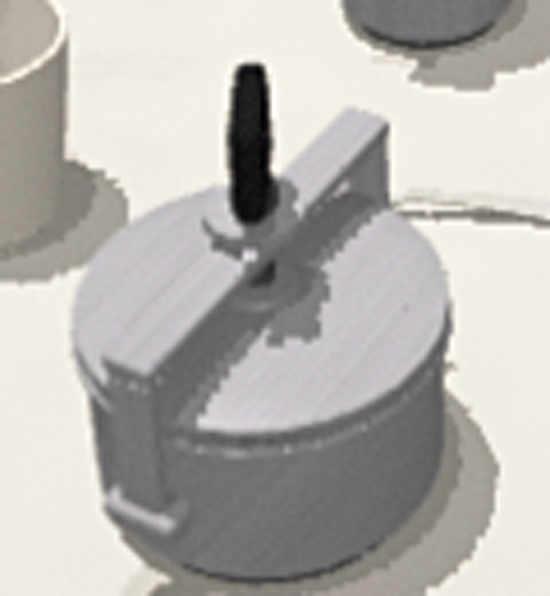

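Run:
```python
from h import *
t=dict(np.load('pics/top0.npz'))
f=lambda x,y,z: onz(t,155+x/8-.44,150+y/8-.44,z)
def ang(a,b): d=b-a; return np.degrees(np.arctan2(d[1],d[0])),np.linalg.norm(d)
print('bar',ang(f(400,278,172),f(250,300,172)))
print('yoke up',ang(f(585,380,115),f(138,228,115)),'low',ang(f(580,455,115),f(112,282,115)))
print('bar bottom',ang(f(408,320,132),f(270,348,132)))
p=r.sense()
R=np.array(p['tcp_rot']);print(R,p['tool_pos'])
```

```text
bar (np.float64(97.66429379430329), np.float64(43.595073649802494))
yoke up (np.float64(70.21338761510238), np.float64(145.93302228877758)) low (np.float64(68.80451680744551), np.float64(153.76691126921492))
bar bottom (np.float64(100.86123296069161), np.float64(42.06503747030891))
[-1.79916716e+02 -5.94664862e-03  1.66549090e+02] [139.42093084 583.08112965 193.96595583]
```

```bash
python3 -m jog '[[-0.034,-0.036,-0.02,0.1,1],[-0.067,-0.073,-0.025,0.2,1],[-0.1,-0.109,-0.025,0.3,1],[-0.134,-0.145,-0.025,0.4,1],[-0.168,-0.182,-0.025,0.5,1],[-0.202,-0.218,-0.025,0.6,1],[-0.235,-0.254,-0.025,0.7,1],[-0.269,-0.291,-0.025,0.8,1],[-0.303,-0.327,-0.025,0.9,1],[-0.336,-0.364,-0.025,1.0,1],[-0.37,-0.4,-0.025,1.1,1],[-0.403,-0.436,-0.025,1.18,1],[-0.437,-0.473,-0.025,1.18,1],[-0.47,-0.509,-0.025,1.18,1],[-0.504,-0.545,-0.025,1.18,1],[-0.504,-0.545,-0.025,1.18,1],[-0.504,-0.545,-0.025,1.18,1]]'
python3 - <<'E'
from h import *
p=r.sense(); print(p['time'],p['tool_pos'],p['tcp_rot'],p['joint_pos'],p['ft_force'])
snap('wrist','wrist1'); snap('top','top1'); snap('side','side1')
E
```

```text
time: 1.85
tool_pos: [502.6, -65.1, 218.8]
tcp_rot: [-179.9, 0.0, 98.8]
ft_force: [1.3, -0.2, 0.3]
finger_gap: 85.7
1.85 [502.55020957 -65.14763893 218.84764478] [-1.79863452e+02  2.06560924e-02  9.87914042e+01] [-1.31292394e+01 -7.48686241e+00  9.77257569e+01 -7.01393044e-02
  8.98800706e+01 -2.19203994e+01] [ 1.25457438 -0.17605004  0.27059911]
```

View pics/wrist1.png

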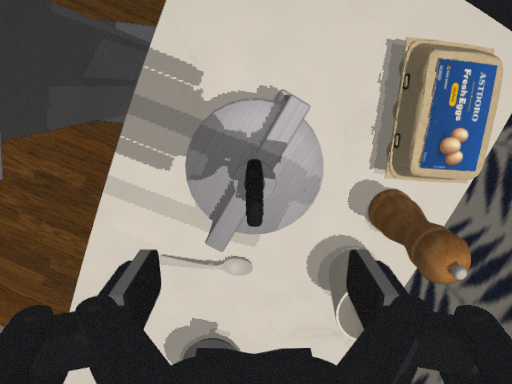

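View pics/side1.png

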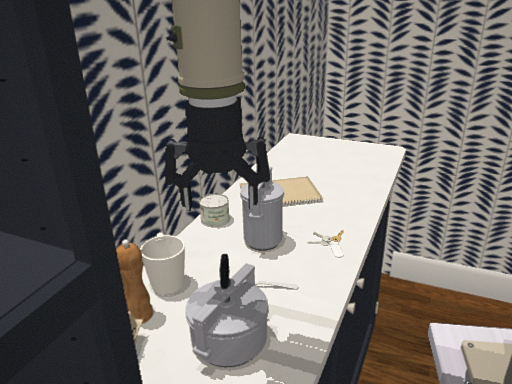

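```bash
cat >> h.py <<'E'
def proj(s,X):
    R=np.array(s['R']);t=np.array(s['t'],float)
    return cv2.projectPoints(np.array([X],float),cv2.Rodrigues(R)[0],t,np.array(s['K']),np.array([float(s['k1']),0,0,0,0.]))[0][0,0]
E
python3 - <<'E'
from h import *
w=dict(np.load('pics/wrist1.npz'));s=dict(np.load('pics/side1.npz'));t=dict(np.load('pics/top1.npz'))
X=[502.5,-65.1,218.8]
for n,q in (('w',w),('s',s),('t',t)): print(n,proj(q,X),proj(q,[502.5,-65,152]),'cam',-q['R'].T@q['t'],q['R'][2])
im=cv2.imread('pics/wrist1.png')
m=np.zeros(im.shape[:2],np.uint8);m[150:232,238:270]=(im[150:232,238:270].max(2)<45)*255
n,l,st,c=cv2.connectedComponentsWithStats(m);k=1+np.argmax(st[1:,4]);print(st[k],c[k])
cn,_=cv2.findContours((l==k).astype(np.uint8),0,1);print(cv2.minAreaRect(cn[0]))
for z in (132,152,172):print(z,onz(w,*c[k],z))
print(onz(w,254,163,172),onz(w,254,225,132))
cv2.imwrite('pics/w1z.png',cv2.resize(im[80:260,170:340],(680,600*680//640),interpolation=cv2.INTER_CUBIC))
E
```

```text
w [252.92485549 224.00451459] [253.26364618 190.59949964] cam [491.486752    10.53731399 398.12554104] [ 0.04322088 -0.29598569 -0.95421404]
s [222.52196675 236.3327679 ] [224.97120534 271.8331324 ] cam [353.17890411 513.87527113 592.20402695] [ 0.15025109 -0.87960289 -0.45135725]
t [192.04588157 183.14683236] [196.54456162 189.14428284] cam [ 309.19453094 -210.01685395 1105.34080608] [ 0.18269286 -0.0038229  -0.9831626 ]
[ 245  159   18   67 1041] [253.78097983 192.09510086]
((253.49996948242188, 191.99996948242188), (65.99998474121094, 16.999996185302734), 90.0)
132 [504.03729645 -72.39351407 132.        ]
152 [503.09409165 -66.16105493 152.        ]
172 [502.15088684 -59.92859579 172.        ]
[498.9883324  -38.57795822 172.        ] [ 508.91587338 -102.50721223  132.        ]
```

View pics/top1.png

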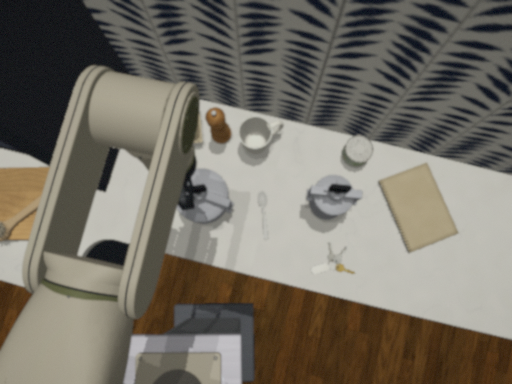

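View pics/w1z.png

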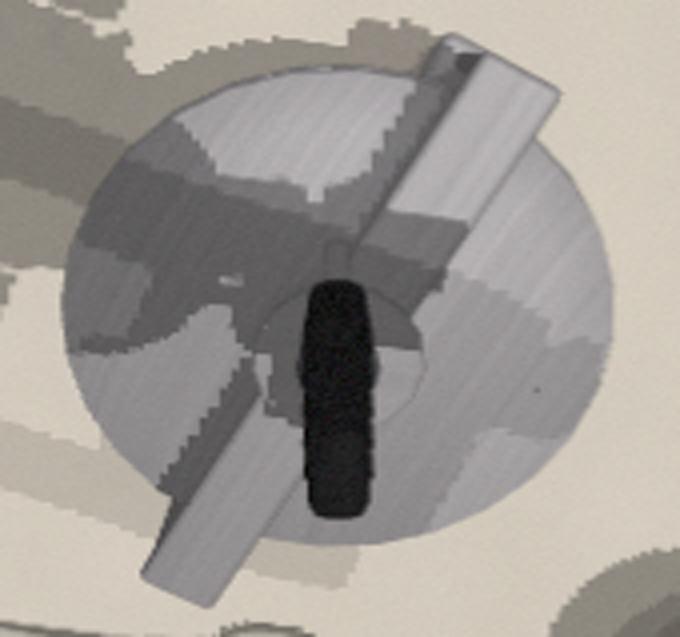

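Run:
```python
from h import *
w=dict(np.load('pics/wrist1.npz'));s=dict(np.load('pics/side1.npz'))
a=np.radians(98.8)
yv=np.array([np.sin(a),-np.cos(a),0])
P=np.array([502.5,-65.1,218.8])
for h in (0,13,32):
  for o in (-43,43,-57,57):
    X=P+yv*o+[0,0,h]; print(h,o,proj(s,X).round(),proj(w,X).round())
im=cv2.imread('pics/side1.png');cv2.imwrite('pics/s1z.png',cv2.resize(im[120:300,150:300],(600,720)[:2] if 0 else (500,600),interpolation=cv2.INTER_CUBIC))
```

```text
0 -43 [251. 236.] [181. 224.]
0 43 [195. 237.] [325. 224.]
0 -57 [260. 235.] [158. 224.]
0 57 [185. 237.] [348. 224.]
13 -43 [250. 228.] [176. 233.]
13 43 [194. 230.] [330. 233.]
13 -57 [260. 228.] [152. 233.]
13 57 [185. 230.] [354. 233.]
32 -43 [250. 218.] [168. 249.]
32 43 [193. 219.] [338. 249.]
32 -57 [259. 217.] [141. 248.]
32 57 [183. 219.] [365. 249.]
```

View pics/s1z.png

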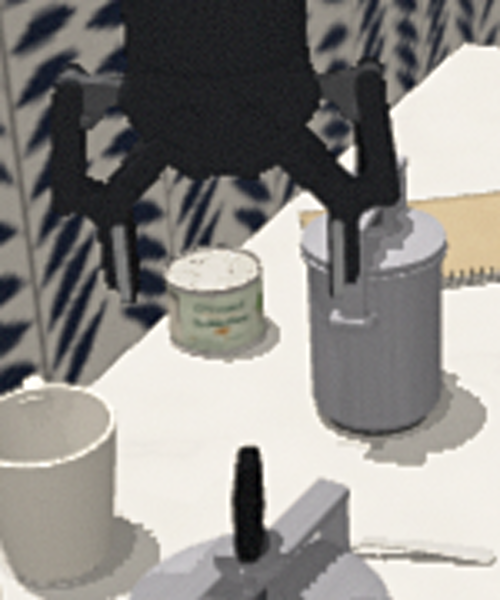

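Run:
```python
from h import *
w=dict(np.load('pics/wrist1.npz'));s=dict(np.load('pics/side1.npz'))
im=cv2.imread('pics/wrist1.png');cv2.imwrite('pics/w1f.png',cv2.resize(im[230:384,90:430],(800,362),interpolation=cv2.INTER_CUBIC))
def tri(a,b):
    c1,d1=ray(s,*a);c2,d2=ray(w,*b)
    k=np.linalg.lstsq(np.c_[d1,-d2],c2-c1,rcond=None)[0];return (c1+d1*k[0]).round(),(c2+d2*k[1]).round()
print(tri((253,209),(150,251)),tri((188,210),(356,251)))
```

```text
(array([454., -66., 269.]), array([456., -65., 268.])) (array([548., -49., 271.]), array([546., -49., 271.]))
```

View pics/w1f.png

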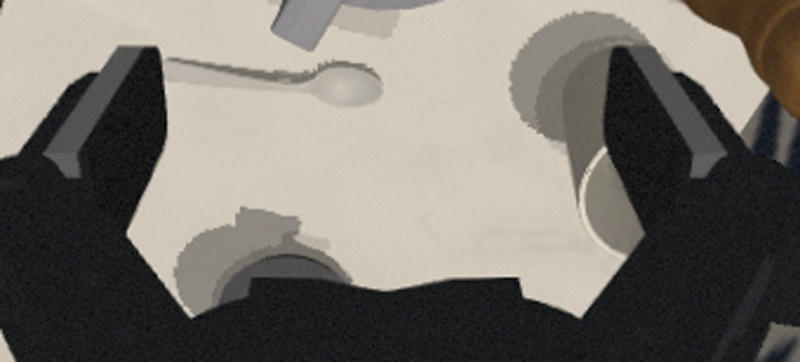

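The fingertips triangulate to z≈270, which is about 38 mm higher than the reported TCP implies. I'll close the fingers in the air to check this.

```bash
python3 -m jog '[[0,0,0,0,0.2],[0,0,0,0,0.2],[0,0,0,0,0.2],[0,0,0,0,0.2],[0,0,0,0,0.2],[0,0,0,0,0.2],[0,0,0,0,0.2],[0,0,0,0,0.2]]' 30
python3 - <<'E'
from h import *
snap('wrist','wrist2'); snap('side','side2')
im=cv2.imread('pics/side2.png');im2=cv2.imread('pics/wrist2.png')
o=np.hstack([cv2.resize(im[150:300,170:280],(396,540),interpolation=cv2.INTER_CUBIC),cv2.resize(im2[150:384,170:340],(392,540),interpolation=cv2.INTER_CUBIC)])
cv2.imwrite('pics/c2.png',o)
E
```

```text
time: 2.8
tool_pos: [502.4, -63.2, 219.7]
tcp_rot: [-180.0, 0.1, 99.0]
ft_force: [-0.7, -0.2, 0.6]
finger_gap: 17.3
```

View pics/c2.png

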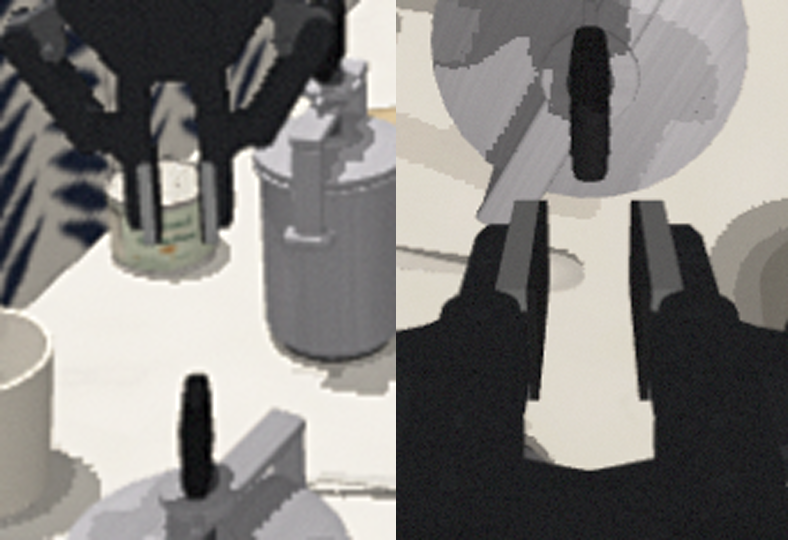

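Run:
```python
from h import *
w=dict(np.load('pics/wrist2.npz'));s=dict(np.load('pics/side2.npz'))
def tri(a,b):
    c1,d1=ray(s,*a);c2,d2=ray(w,*b)
    k=np.linalg.lstsq(np.c_[d1,-d2],c2-c1,rcond=None)[0];return (c1+d1*k[0]).round(),(c2+d2*k[1]).round()
print(tri((220.5,217.5),(253.5,237.5)))
# bottom of the pads near edge: -65+11 front
P=r.sense()['tool_pos'];print(P)
for h in (0,20,30,35,40,45): print(h,proj(s,[502.4,-54,P[2]+h]).round(1),proj(w,[502.4,-54,P[2]+h]).round(1))
```

```text
(array([501., -54., 259.]), array([501., -54., 259.]))
[502.46304957 -63.23085642 219.70131236]
0 [221.  239.7] [255.4 209.7]
20 [220.2 228.4] [255.6 223.1]
30 [219.8 222.6] [255.7 230.9]
35 [219.5 219.7] [255.7 235.2]
40 [219.3 216.7] [255.8 239.7]
45 [219.1 213.8] [255.9 244.5]
```

```bash
python3 -m jog '[[0,0,0.0,0,0.5],[0,0,0.01,0,0.5],[0,0,0.03,0,0.5],[0,0,0.05,0,0.5],[0,0,0.07,0,0.5],[0,0,0.09,0,0.5],[0,0,0.105,0,0.5],[0,0,0.112,0,0.5],[0,0,0.112,0,0.5]]' 30
python3 - <<'E'
from h import *
w=dict(np.load('pics/wrist1.npz'))
f=lambda x,y,z: onz(w,170+x/4-.4,80+y/4.01-.4,z)
def ang(a,b): d=b-a; return np.degrees(np.arctan2(d[1],d[0]))
for z in (105,115):
  print('R',ang(f(210,607,z),f(558,95,z)),'L',ang(f(145,570,z),f(480,55,z)), 'mid',(f(210,607,z)+f(145,570,z)+f(558,95,z)+f(480,55,z))/4)
print('bar',ang(f(310,515,172),f(310,290,172)),ang(f(368,515,172),f(368,290,172)))
p=r.sense();print(p['tool_pos'],p['tcp_rot'],p['ft_force'],p['wrist_torque'],p['time'])
snap('wrist','wrist3'); snap('side','side3')
im=cv2.imread('pics/side3.png');im2=cv2.imread('pics/wrist3.png')
o=np.hstack([cv2.resize(im[200:350,170:280],(396,540),interpolation=cv2.INTER_CUBIC),cv2.resize(im2[150:384,170:340],(392,540),interpolation=cv2.INTER_CUBIC)])
cv2.imwrite('pics/c3.png',o)
E
```

```text
time: 3.8
tool_pos: [501.5, -63.1, 106.4]
tcp_rot: [-179.8, 0.0, 99.0]
ft_force: [0.6, -0.6, 0.5]
finger_gap: 42.6
R 65.64262545552465 L 65.94311320219416 mid [501.87394086 -55.74131598 105.        ]
R 65.64262545552464 L 65.94311320219414 mid [501.51958112 -53.4802155  115.        ]
bar 98.49355739005767 99.23921078530161
[501.49425721 -63.1439833  106.41078023] [-1.79839132e+02  6.31397993e-03  9.89936073e+01] [ 0.64979922 -0.56417615  0.47650528] [ 0.01634433  0.00511014 -0.01320029] 3.8
```

View pics/c3.png

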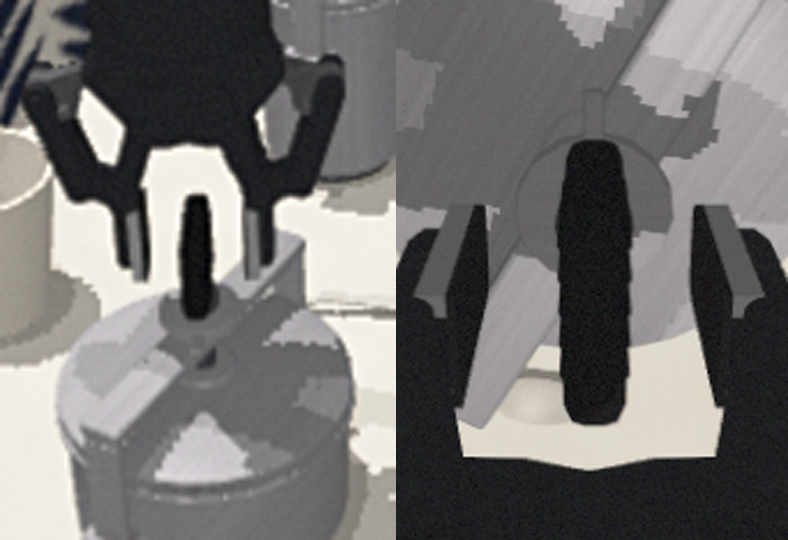

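```bash
python3 -m jog '[[0,0,0.006,0,0.5],[0,0,0.006,0,0.1],[0,0,0.006,0,0],[0,0,0.006,0,0],[0,0,0.006,0,0],[0,0,0.006,0,0],[0,0,0.006,0,0]]' 40
python3 - <<'E'
from h import *
p=r.sense();print(p['tool_pos'],p['tcp_rot'],p['ft_force'],p['wrist_torque'],p['time'],p['joint_pos'])
snap('wrist','wrist4'); snap('side','side4')
im=cv2.imread('pics/side4.png');im2=cv2.imread('pics/wrist4.png')
o=np.hstack([cv2.resize(im[200:350,170:280],(396,540),interpolation=cv2.INTER_CUBIC),cv2.resize(im2[50:384,150:360],(340,540),interpolation=cv2.INTER_CUBIC)])
cv2.imwrite('pics/c4.png',o)
E
```

```text
time: 4.6
tool_pos: [502.9, -63.5, 102.7]
tcp_rot: [180.0, 0.1, 99.0]
ft_force: [-3.8, 0.2, 5.4]
finger_gap: 11.2
[502.87109259 -63.5255136  102.71986266] [1.79991224e+02 8.08797659e-02 9.89934723e+01] [-3.81364149  0.18940159  5.40290622] [ 0.01774269  0.65697317 -0.01624549] 4.6 [-1.29401770e+01 -3.41631624e+00  1.06200030e+02 -7.35823128e-02
  7.71779451e+01 -2.19173498e+01]
```

View pics/c4.png

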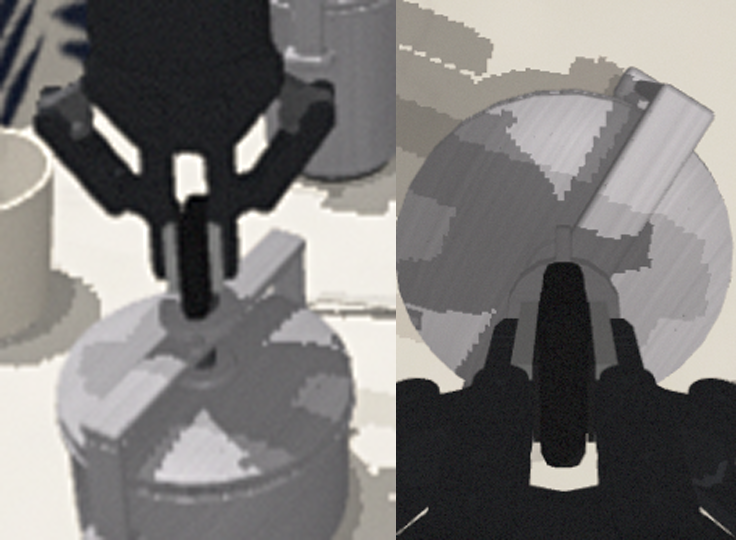

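The bar is gripped with a gap of 11 mm, and the collar pointer lies along it. Now I'll turn most of the way.

```bash
python3 -m jog '[[0,0,0,0.05,0],[0,0,0,0.1,0],[0,0,0,0.15,0],[0,0,0,0.2,0],[0,0,0,0.25,0],[0,0,0,0.3,0],[0,0,0,0.35,0],[0,0,0,0.4,0],[0,0,0,0.4,0]]' 40
python3 - <<'E'
from h import *
p=r.sense();print(p['tool_pos'],p['tcp_rot'],p['ft_force'],p['wrist_torque'],p['time'])
E
```

```text
time: 5.6
tool_pos: [503.6, -63.5, 102.8]
tcp_rot: [179.9, 0.1, 76.0]
ft_force: [3.1, -0.8, 0.1]
finger_gap: 11.2
[503.58625529 -63.54822243 102.77023081] [1.79873938e+02 5.54641824e-02 7.60277012e+01] [ 3.10271144 -0.79448545  0.09253901] [-0.02822554 -0.53129173 -0.01169696] 5.6
```

```bash
for i in 1; do python3 -m jog '[[0,0,0,0.03,0],[0,0,0,0.06,0]]'; done
python3 - <<'E'
from h import *
p=r.sense();print(p['tool_pos'],p['tcp_rot'],p['ft_force'],p['wrist_torque'],p['time'])
E
```

```text
time: 5.8
tool_pos: [503.8, -63.6, 102.7]
tcp_rot: [179.8, 0.0, 72.6]
ft_force: [0.3, -1.6, 0.8]
finger_gap: 11.8
[503.77441878 -63.60451825 102.74371769] [1.79846793e+02 4.68968754e-02 7.26232595e+01] [ 0.28968427 -1.57226676  0.80332415] [-0.04471103 -0.07211015  0.08656796] 5.8
```

```bash
python3 -m jog '[[0,0,0,0.02,0],[0,0,0,0.04,0]]'
python3 - <<'E'
from h import *
for i in range(1):
  p=r.sense();print(p['tcp_rot'],p['ft_force'],p['wrist_torque'],p['time'])
s=snap('wrist','wrist5')
p=r.sense();print(p['tcp_rot'],p['ft_force'],p['wrist_torque'],p['time'])
E
```

```text
time: 6.0
tool_pos: [503.9, -63.7, 102.8]
tcp_rot: [179.8, 0.0, 70.3]
ft_force: [0.1, -0.4, 0.5]
finger_gap: 11.7
[1.79831018e+02 4.24601523e-02 7.03300174e+01] [ 0.07407947 -0.36323083  0.45176364] [-0.05162714 -0.07337168 -0.00477752] 6.0
[1.79829604e+02 3.89699705e-02 7.02415143e+01] [ 0.66695139 -0.42184193  1.17904165] [-0.08446003 -0.05810914 -0.09925859] 6.05
```

View pics/wrist5.png

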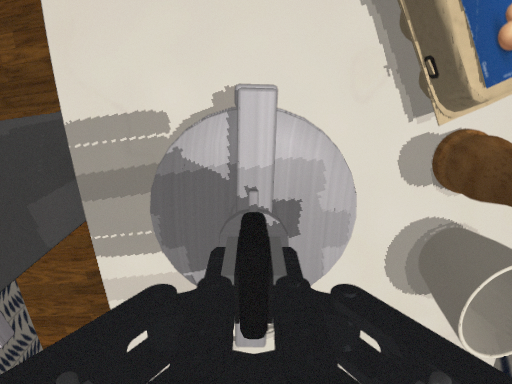

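```bash
python3 -m jog '[[0,0,0,0.03,0],[0,0,0,0.05,0],[0,0,0,0.05,0]]'
python3 - <<'E'
from h import *
p=r.sense();print(p['tcp_rot'],p['ft_force'],p['wrist_torque'],p['time'])
s=snap('wrist','wrist6')
for i in range(3):
  p=r.sense();print(p['tcp_rot'],p['ft_force'],p['wrist_torque'],p['time']); r.snapshot('top')
a=cv2.imread('pics/wrist5.png');b=cv2.imread('pics/wrist6.png')
cv2.imwrite('pics/c6.png',np.hstack([cv2.resize(x[70:250,190:320],(390,540),interpolation=cv2.INTER_CUBIC) for x in (a,b)]))
E
```

```text
time: 6.35
tool_pos: [504.0, -63.7, 102.7]
tcp_rot: [179.8, 0.0, 67.4]
ft_force: [1.2, -0.2, -0.2]
finger_gap: 11.3
[1.79819632e+02 3.29006089e-02 6.73777535e+01] [ 1.19157756 -0.19010336 -0.16655146] [-0.12212399 -0.15516731  0.01945317] 6.35
[1.79817221e+02 3.00787358e-02 6.74083130e+01] [ 0.25908772 -0.84010584  0.84858574] [-0.08954298 -0.14465159  0.01419694] 6.4
[1.79817695e+02 2.96783006e-02 6.74167677e+01] [ 1.58755176 -0.21229963  0.0443615 ] [-0.11609998 -0.16134434  0.01192694] 6.45
[1.79817547e+02 2.91861332e-02 6.74104539e+01] [ 0.94386588 -1.13265466 -0.88254535] [-0.14423387 -0.13152116  0.09372753] 6.5
```

View pics/c6.png

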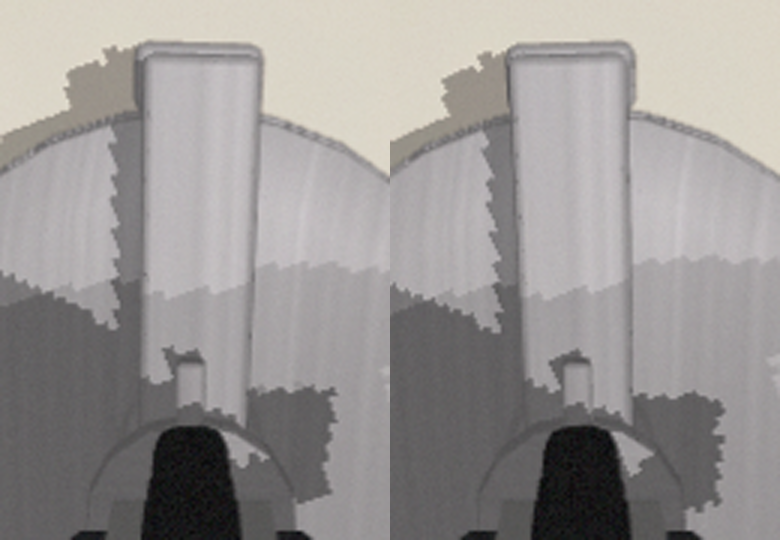

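```bash
python3 -m jog '[[0,0,0,0.03,0],[0,0,0,0.05,0],[0,0,0,0.05,0]]'
python3 - <<'E'
from h import *
p=r.sense();print(p['tcp_rot'],p['ft_force'],p['wrist_torque'],p['time'])
s=snap('wrist','wrist7')
for i in range(3):
  p=r.sense();print(p['tcp_rot'],p['wrist_torque'],p['time']); r.snapshot('top')
a=cv2.imread('pics/wrist4.png');b=cv2.imread('pics/wrist7.png')
cv2.imwrite('pics/c7.png',np.hstack([cv2.resize(x[70:250,190:320],(390,540),interpolation=cv2.INTER_CUBIC) for x in (a,b)]))
E
```

```text
time: 6.85
tool_pos: [504.1, -63.7, 102.8]
tcp_rot: [179.8, 0.0, 64.5]
ft_force: [1.4, -1.9, -0.4]
finger_gap: 11.3
[1.79802234e+02 1.92982044e-02 6.44738296e+01] [ 1.44318229 -1.91859818 -0.42796808] [-0.17517819 -0.27593118  0.02867922] 6.85
[1.79803072e+02 1.56291670e-02 6.45201301e+01] [-0.15197334 -0.28357423 -0.03889314] 6.9
[1.79803910e+02 1.72391130e-02 6.45337688e+01] [-0.12625488 -0.27939538 -0.06995456] 6.95
[1.79806151e+02 1.59002082e-02 6.45388244e+01] [-0.20193123 -0.31502244 -0.04540343] 7.0
```

View pics/c7.png

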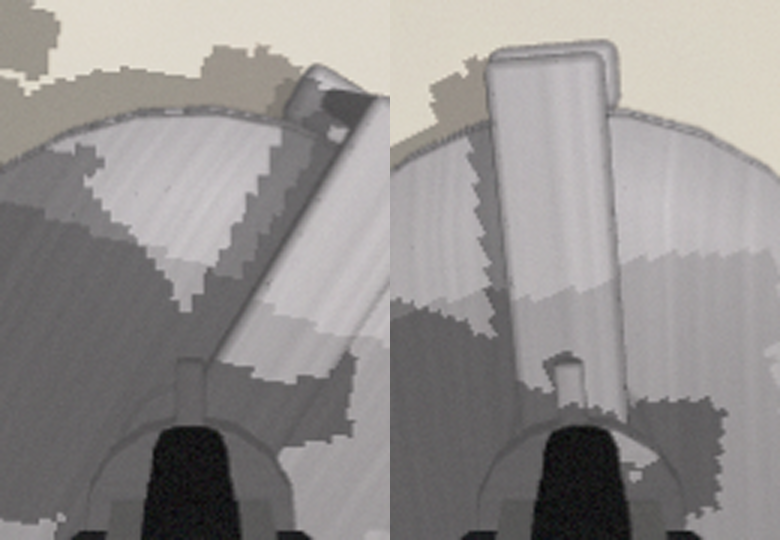

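Between the last two views the pointer stopped following the bar: it sits at zoom column 178, where it was 188–191 before. It now stays with the yoke, so slip has begun at about 3–4°. One more small step should confirm it.

```bash
python3 -m jog '[[0,0,0,0.02,0],[0,0,0,0.04,0],[0,0,0,0.04,0]]'
python3 - <<'E'
from h import *
p=r.sense();print(p['tcp_rot'],p['ft_force'],p['wrist_torque'],p['time'])
s=snap('wrist','wrist8')
ims=[cv2.imread(f'pics/wrist{i}.png') for i in (5,6,7,8)]
cv2.imwrite('pics/c8.png',np.hstack([cv2.resize(x[150:230,230:280],(200*1,320),interpolation=cv2.INTER_CUBIC) for x in ims]))
E
```

```text
time: 7.35
tool_pos: [504.1, -63.8, 102.8]
tcp_rot: [179.8, 0.0, 62.2]
ft_force: [2.4, -0.7, -0.6]
finger_gap: 11.3
[1.79794954e+02 1.03832939e-02 6.21828188e+01] [ 2.41691278 -0.68233289 -0.5968629 ] [-0.22851294 -0.37602786  0.05760413] 7.35
```

View pics/c8.png

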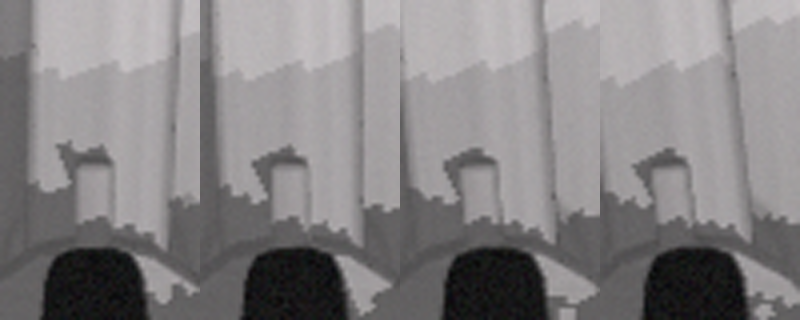

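Confirmed: the pointer shifts steadily against the bar and leans with the yoke, so total slip is about 6°. I'll let go now.

```bash
python3 -m jog '[[0,0,0,0,0.2],[0,0,0,0,0.5],[0,0,0,0,0.5],[0,0,0,0,0.5],[0,0,0,0,0.5],[0,0,-0.01,0,0.5],[0,0,-0.03,0,0.5],[0,0,-0.06,0,0.5],[0,0,-0.1,0,0.5],[0,0,-0.12,0,0.5],[0,0,-0.12,0,0.5],[0,0,-0.12,0,0.5]]'
python3 - <<'E'
from h import *
p=r.sense();print(p['tool_pos'],p['tcp_rot'],p['ft_force'],p['wrist_torque'],p['time'])
snap('wrist','wrist9');snap('side','side9');snap('top','top9')
b=cv2.imread('pics/wrist9.png');c=cv2.imread('pics/side9.png')
cv2.imwrite('pics/c9.png',np.hstack([cv2.resize(b[80:260,180:330],(450,540),interpolation=cv2.INTER_CUBIC),cv2.resize(c[150:370,170:290],(295,540),interpolation=cv2.INTER_CUBIC)]))
E
```

```text
time: 8.6
tool_pos: [504.1, -63.6, 223.5]
tcp_rot: [179.7, -0.0, 62.2]
ft_force: [-0.0, 0.6, -0.4]
finger_gap: 42.7
[504.10247891 -63.62142041 223.51802036] [ 1.79717470e+02 -1.39569651e-02  6.22242830e+01] [-0.04077867  0.61710533 -0.37287898] [-0.00850411  0.03445943  0.02652228] 8.6
```

View pics/c9.png

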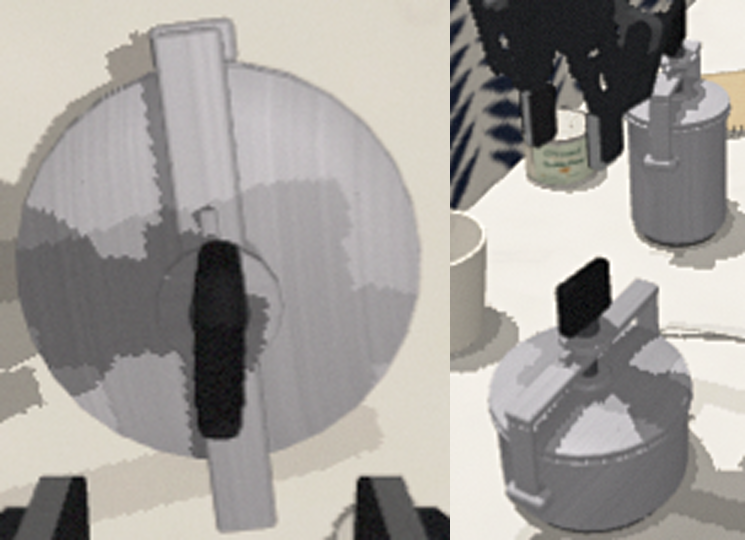

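After release, the pointer leans with the yoke (yoke line about (190,30) to (245,525) in the left crop) and the bar is vertical, a few degrees past it. The gripper is clear of everything, so I'm handing in.

Run:
```python
from bench import r
print(r.hand_in())
```

```text
the job is handed in; nothing more can be done
None
```

The low pot's lid is clamped. I turned its thumbscrew about 37° clockwise, until the clutch slipped. I stopped at roughly 6° of slip (an eighth of a turn is 45°), let go and backed 120 mm straight up. The job was handed in at about 9 s, with nothing touching the pots. The tall pot was never approached.

**Checks that agreed:** In the last wrist picture the collar pointer lies along the yoke and the bar sits a few degrees past it. That is what a stopped screw and a slipped clutch should look like. The wrist force was near zero after release.

**Checks that disagreed:**
- **Fingertip position:** the cameras put the fingertips about 38 mm higher than the reported TCP implied. I set the grasp height from the images instead, and the grip closed properly on the bar.
- **Torque:** the wrist torque reading was too noisy (about ±0.1 N m) to show the 0.20 N m slip. I judged the slip only from the pointer moving relative to the bar in successive pictures.
- **Yoke angle:** my estimates of the yoke's line ranged from 66° to 70°, so the slip figure is good to only a couple of degrees.

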